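# Stand the hardener bottle back and press its label holder onto the shelf lip

## Robot

A 6-joint arm with a two-finger parallel gripper is mounted at the origin on the work surface. World frame = base frame: x ahead of the robot, y to its left, z up, the work surface at z = 0. Lengths are in mm, angles in rad, forces in N, time in s.
With the tool pointing down it reaches from about 300 to 775 mm from the base axis. Payload 14.6 kg.
Tool frame: the origin (TCP) lies between the finger pads; the fingertips stand manip.tip_reach ahead of it and the grasp point (between the pads) lies 5 mm behind it (manip.tip_reach is the distance from the TCP to the fingertips, in mm); z points along the fingers, y is the line along which they close (so a half turn about z gives the same grasp; the last joint's range is limited). The gripper opens to 94 mm and grips with 3 to 60 N. Pads are 16 mm wide; open, the fingers measure 119 mm over their backs; the gripper's body (75 mm by 177 mm) begins 78 mm behind the grasp point.
Start: joints at [-1.353, 0.3, 1.521, -0, 1.321, -0.067], TCP at [154.524, -527.837, 219.446] pointing down, gripper open.
Joint ranges: [-3.03, 3.03], [-0.79, 2.21], [0.23, 2.52], [-1.04, 4.18], [0, 3.07], [-2.55, 2.55]. Speed limits (rad/s): [2.22, 2.22, 2.57, 3.14, 3.14, 3.14].

## Interface

Orientations are given as [roll, pitch, yaw] about the fixed x, y, z axes, in that order (R = Rz(yaw) Ry(pitch) Rx(roll)).
In Python, from cell import manip gives the robot as it stands. The module is installed in compiled form; this text tells all that it offers.
- The arm moves only by the shell command python3 -m creep 'ROWS' [FORCE]. ROWS is JSON, a list of rows, each a list of 3 entries, a list of its own where there are three numbers: the opening, from -1 (shut) to 1 (fully open), then the shift along the tool's x, y, z in cm, then the turn about the tool's z in units of 5 degrees (1.0 is 5 degrees). In form: [[grip, [tx, ty, tz], roll], ...]. A call has 1 to 12 rows; each row is the pose to reach, as a shift and turn from the pose commanded when the call began, along the tool's axes at that moment; what a row does not reach only later rows make up. A row lasts 1/10 s, in which the tool goes at most 50 mm and 8.59 degrees, less where a joint would pass 70% of its speed; a pose out of reach is approached as far as the arm can. A call with a gripper value outside its range is refused whole. The fingers move at their own pace and stop on an object; FORCE is the grip in N (left out, the last holds). Time passes only in rows, so rows that repeat a pose let the fingers close. It gives the time, the measured TCP pose, the force, the opening and the grip force at its end, in the units of the state.
- manip.read_state(): the state, without advancing time (a new reading comes with each control period).
- manip.camera(name): name is "scene" or "top" or "wrist"; returns the picture (400x640x3 uint8, red, green, blue); there is no depth.
- manip.camera_params(name): a dict with "fovy" (degrees; the focal length in pixels is half the picture's height over the tangent of half this angle, whatever the lens; pixels are square), "cx", "cy" (the principal point, pixels), "k1" (the pictures are not rectified: a ray, as slopes to the right and down, at radius r is drawn at 1 + k1 r^2 times it, then the intrinsics apply), "origin" and "attitude" of the camera in the world. Camera axes: x right, y down, z forward; pixel columns grow to the right and rows downward; lengths in mm; the calibration is good to about 2 mm. A picture is of the moment at which its call begins: read the wrist's pose just before it. camera_params takes no time and is no camera call; for the wrist camera it gives the pose at the moment of the call.
- manip.sign_off(): hands the job in; it is judged then, once.
The state is a dict: "clock": time; "joints": joint angles; "qd": joint speeds; "effort": joint torques, N m; "eef_pos": TCP position; "eef_rot": TCP orientation; "wrist_force": force on the tool from outside, world axes, zero at the start; "moment": the same for the moment, N m; "finger_gap": finger opening in mm; "finger_force": force on a finger pad.
Only numpy, scipy, OpenCV 4.12 (cv2) and the standard library are available. Lean on these libraries where they do the work, as an engineer would, in place of code of your own. Each camera call takes 0.05 s, during which the arm holds its last target. There are 200 camera calls.

## Task

The hardener bottle with the red cap has toppled on the bench shelf: stand it upright again on the empty yellow disc and let go of it. Then take the black label holder from the bench, push it down over the shelf's front lip in front of that bottle, card to the front like the other two, until it is fully home, and finish while still holding it pressed down there with about a kilogram of push so that its adhesive strip can take. Leave the two tins, the tape roll and the cup alone.

Things in the scene. Friction and masses are not known exactly. Their poses are not given: they have to be found in the camera images.
- shelf: Grey folded-steel bench shelf, fixed, 520 mm long, 190 deep. Origin at bench height under the middle of the front lip; x back into the shelf (away from the robot, within 0.12 rad), y left along the lip, z up. Deck top 30 mm above the bench. Front lip: upright sheet 3 mm thick centred on x = 0, top edge 55 mm above the bench, all along the front; rear upstand 20 mm high at x = 187 mm, ends open.
- spot: Flat yellow disc, 78 mm across, on the shelf deck: the empty place of the toppled bottle. Origin at its centre on the deck, 85 mm behind the lip, axes as the shelf's. Three such places lie 165 mm apart along the shelf, any of them may be the empty one; the other two carry tins, each with a label holder already fixed on the lip in front.
- label_place (a point): Point on the middle of the lip's top edge straight in front of the yellow disc's centre, where the middle of the label holder belongs; axes as the shelf's (x back into the shelf, y along the lip, z up).
- bottle: Square white plastic bottle, orange band, red cap, about 0.22 kg, 114 mm tall: body 50 mm square up to 72 mm, neck 22 mm thick from 84 mm, cap 30 mm diameter from 92 to 114 mm. Origin at the centre of its base, z to the cap. Starts lying on the deck, axis 25 mm above it, cap roughly to the lip. Pinched lightly (5 N) across the cap and lifted, it swings down by its weight to hang nearly upright.
- cap (a point): Centre of the bottle's cap, on its axis, 103 mm from the base and 11 mm from the cap's end.
- holder: Dark clip-on label holder, 66 mm wide (y), 76 tall, 50 g, standing upright on the bench. Origin at the bottom middle, z up, card on its -x face (towards the robot within 0.5 rad). Two legs, 18 mm over both, 20 mm high; slot between them 12 mm wide at the bottom, narrowing to 5 mm at 10 mm up and so to its top at 20 mm; bridge 16 mm thick, 20 to 26 mm; plate 8 mm thick (x), 26 to 76 mm, to pinch.
- holder_seat (a point): Middle of the slot's top (underside of the bridge, adhesive strip), 20 mm above the holder's origin on its axis; it lands on the lip's top edge when the holder is fully home. On the way down the slot may first catch on the lip at its narrowing, about 9 mm short of home; push on through.
- holder_card (a point): Point on the middle of the card on the holder's -x face, 4.4 mm in front of its middle plane and 51 mm above its origin.
- tin_blue: Steel tin with a blue label, 64 mm diameter, 80 mm tall, 0.45 kg, standing on its own disc on the shelf; origin at the centre of its base. To be left alone.
- tin_green: The like tin with a green label. To be left alone.
- tape: Roll of silver tape lying flat on the bench, 104 mm across, 48 mm high; origin at the centre of its underside. To be left alone.
- cup: Empty white mixing cup on the bench, 76 mm across the rim, 85 mm tall; origin at the centre of its underside. To be left alone.

How it is judged:
By the outcome, as a careful person would: the job done as asked, in the order asked, and still so for the second after the job is handed in, while the arm keeps its last pose, push and grip.
It also fails if it takes over 56 s, if anything falls off the work surface, if the arm or the gripper's body presses on something with over 40 N, if the wrist force passes 120 N, or if a joint passes its speed limit or range.

## Working session

There is one attempt and no reset: what is moved stays moved. The work goes in short steps, Python scripts to look and compute and a shell command to move; the robot and the scene stay as the last step left them, time stands still between calls to the robot, and variables do not carry over. Pictures are saved under pics/ and viewed, at most 11 in all, crops included, and the job is handed in when it is done.

```bash
mkdir -p pics; cat > h.py <<'E'
import numpy as np, cv2, json
from scipy.spatial.transform import Rotation as R
from cell import manip
def snap(n,f):
    p=manip.camera_params(n); im=manip.camera(n)
    cv2.imwrite(f'pics/{f}.png',im[:,:,::-1]); np.save(f'pics/{f}.npy',im); 
    json.dump({k:(np.array(v).tolist()) for k,v in p.items()},open(f'pics/{f}.json','w')); return im,p
def load(f): return np.load(f'pics/{f}.npy'),json.load(open(f'pics/{f}.json'))
def rot(p):
    a=np.array(p['attitude']); 
    return a if a.shape==(3,3) else (R.from_euler('xyz',a).as_matrix())
def ray(p,uv):
    f=200/np.tan(np.radians(p['fovy'])/2)
    uv=np.atleast_2d(uv).astype(float)
    K=np.array([[f,0,p['cx']],[0,f,p['cy']],[0,0,1]])
    s=cv2.undistortPoints(uv.reshape(-1,1,2),K,np.array([p['k1'],0,0,0,0.]),).reshape(-1,2)
    return np.c_[s,np.ones(len(s))]@rot(p).T
def plane(p,uv,z):
    d=ray(p,uv); o=np.array(p['origin']); return o+d*((z-o[2])/d[:,2])[:,None]
E
python3 - <<'E'
from h import *
print(manip.tip_reach, manip.read_state())
for n in('scene','top','wrist'):
    im,p=snap(n,n+'0'); print(n,p)
E
```

```text
14.0 {'clock': 0.0, 'joints': array([-1.35258154e+00,  3.00424624e-01,  1.52160033e+00,  5.49544943e-06,
        1.32069016e+00, -6.66002257e-02]), 'qd': array([ 2.79136345e-04, -6.72267776e-04, -1.24494829e-03, -5.48826502e-05,
        4.97324725e-04,  4.35133657e-04]), 'effort': array([-3.10653217e-03, -5.31805515e+01, -3.52734268e+01,  7.07559125e-02,
        2.44337891e-02, -6.88666114e-05]), 'eef_pos': array([ 154.48264148, -527.59632702,  218.9036705 ]), 'eef_rot': array([-3.14047304e+00, -8.00120355e-05,  2.84813603e-01]), 'wrist_force': array([-0.77948128, -0.12551344, -0.35710088]), 'moment': array([-0.0406608 , -0.01186305, -0.01465595]), 'finger_force': 0.0, 'finger_gap': 93.9340156679661}
scene {'fovy': 52.21044551545538, 'cx': 320.3870817602679, 'cy': 197.44920200622641, 'k1': -0.05214119265056903, 'origin': array([1149.17770299,  594.51141284,  692.1317748 ]), 'attitude': array([-2.21227598, -0.01407627,  2.38434064])}
top {'fovy': 57.0342476778908, 'cx': 317.6405441395326, 'cy': 200.28366328310182, 'k1': -0.012491284329972124, 'origin': array([ 425.56524752,   15.75838528, 1013.97881794]), 'attitude': array([-2.99958089, -0.02461161, -1.58340483])}
wrist {'fovy': 59.61314290640715, 'cx': 316.75779723021054, 'cy': 198.7785170851384, 'k1': 0.008309213425322126, 'origin': array([ 233.63232417, -504.26481378,  384.54185827]), 'attitude': array([ 2.85205583e+00,  1.07957060e-03, -1.28529950e+00])}
```

View pics/top0.png

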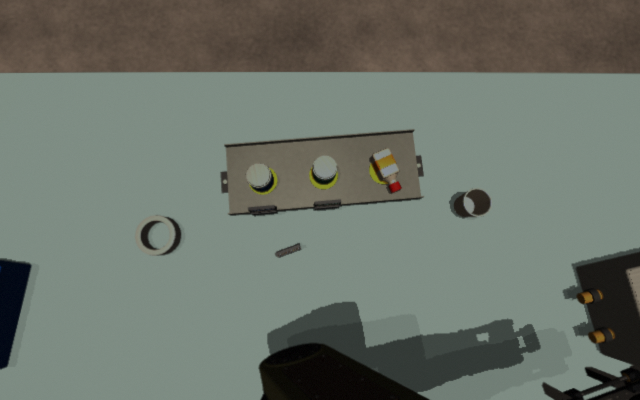

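View pics/scene0.png

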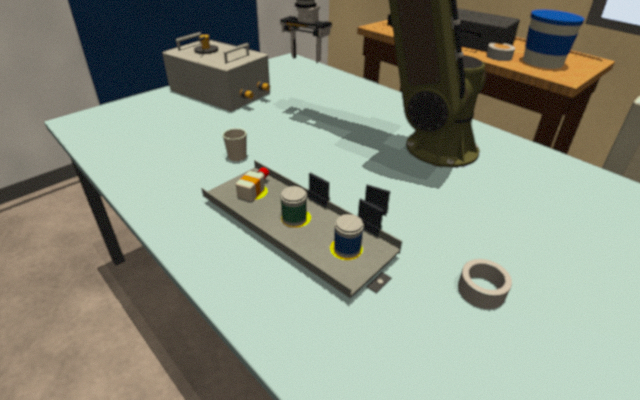

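The top view shows the bottle lying at (388,170) with its red cap at (395,186) over the right-hand disc. The holder is at (288,249), the tins at (260,175) and (324,168), the tape at (157,235), and the cup at (472,203). The scene view agrees.

```bash
cat >> h.py <<'E'
def blobs(m,amin=15):
    n,l,s,c=cv2.connectedComponentsWithStats(m.astype(np.uint8))
    return [(c[i],s[i],l==i) for i in range(1,n) if s[i][4]>=amin]
def hsv(im): return cv2.cvtColor(im,cv2.COLOR_RGB2HSV).astype(int)
def ext(b): 
    r=cv2.minAreaRect(np.argwhere(b)[:,::-1].astype(np.float32)); return r
E
python3 - <<'E'
from h import *
np.set_printoptions(precision=1,suppress=True)
im,p=load('top0'); H=hsv(im); h,s,v=H[...,0],H[...,1],H[...,2]
for nm,m,z in(('yellow',(h>22)&(h<36)&(s>150)&(v>80),30),('red',((h<6)|(h>174))&(s>150)&(v>80),67),('orange',(h>9)&(h<20)&(s>150),80),('dark',(v<60),70)):
    m=m.copy(); m[:130]=0; m[265:]=0; m[:,:130]=0; m[:,500:]=0
    for c,st,b in blobs(m): print(nm,c,st,plane(p,c,z)[0],ext(b))
# lip & edges
for uv,z in(((229,214),55),((421,197),55),((226,146),50),((412,131),50)): print(plane(p,uv,z))
print(plane(p,[288,249],70),plane(p,[288,252],0), plane(p,[472,203],60))
cv2.imwrite('pics/topc.png',cv2.resize(im[120:265,210:440,::-1],None,fx=3.4,fy=3.4,interpolation=cv2.INTER_CUBIC))
E
```

```text
yellow [384.5 162.6] [378 159  16   9  84] [ 669.3 -196.    30. ] ((385.63861083984375, 162.88612365722656), (7.2637715339660645, 15.02506160736084), 84.2894058227539)
yellow [374.7 175.1] [370 164  16  20 103] [ 634.2 -167.5   30. ] ((374.9811096191406, 175.72439575195312), (23.600845336914062, 7.499729633331299), 53.61564636230469)
yellow [268.8 184.1] [250 169  27  25 103] [611.5 121.7  30. ] ((265.7137145996094, 183.9698944091797), (16.618236541748047, 27.943805694580078), 51.009002685546875)
yellow [322.2 181.9] [310 169  28  20 150] [616.3 -23.2  30. ] ((322.3801574707031, 179.8231201171875), (27.647258758544922, 16.95849609375), 10.885526657104492)
red [395.1 186.5] [390 182  11  10  78] [ 595.5 -213.3   67. ] ((395.17242431640625, 186.43104553222656), (8.356289863586426, 9.284767150878906), 68.19859313964844)
orange [375.9 166.1] [372 161   8  12  55] [ 647.6 -162.2   80. ] ((376.10003662109375, 166.20004272460938), (10.28591251373291, 5.366562843322754), 63.43495178222656)
dark [319.8 138.2] [225 130 189  17 410] [726.7 -17.1  70. ] ((319.0713195800781, 138.388427734375), (2
[... 1453 characters left out ...]
7817383, 14.683719635009766), 72.34988403320312)
dark [307.6 207.1] [230 198 190  18 526] [542.7  17.   70. ] ((324.4761047363281, 205.701904296875), (7.456179618835449, 189.67404174804688), 85.42607879638672)
dark [174.8 236.1] [164 218  17  36 171] [471.8 354.5  70. ] ((173.00723266601562, 236.18653869628906), (14.079776763916016, 35.45492172241211), 6.519801616668701)
dark [146.8 233.9] [141 221  18  28 191] [478.  425.2  70. ] ((148.4261932373047, 233.74832153320312), (15.204423904418945, 28.027429580688477), 8.426969528198242)
[[528.4 221.9  55. ]]
[[ 568.7 -284.4   55. ]]
[[712.8 234.9  50. ]]
[[ 752.6 -270.8   50. ]]
[[436.   67.7  70. ]] [[428.7  71.5   0. ]] [[ 550.7 -418.4   60. ]]
```

View pics/topc.png

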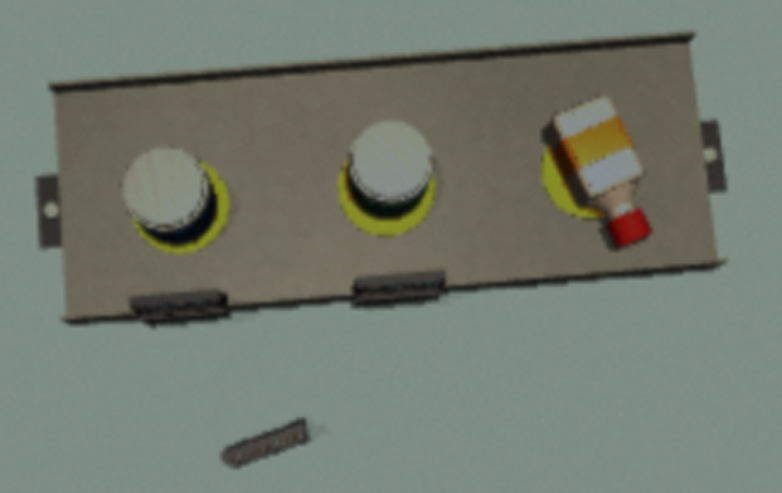

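The crop shows the shelf with its lip running from (68,320) to (722,264). The bottle lies at (600,150) with the cap at (628,226), pointing to the lip. Next I'll move the wrist camera over the bottle.

```bash
python3 -m creep '[[1,[50,-19,4],0],[1,[50,-19,4],0],[1,[50,-19,4],0],[1,[50,-19,4],0],[1,[50,-19,4],0],[1,[50,-19,4],0],[1,[50,-19,4],0],[1,[50,-19,4],0],[1,[50,-19,4],0],[1,[50,-19,4],0],[1,[50,-19,4],0],[1,[50,-19,4],0]]' 5
python3 -m creep '[[1,[0,0,0],0],[1,[0,0,0],0]]'
python3 - <<'E'
from h import *
im,p=snap('wrist','w1'); print(p['origin'],p['attitude'],manip.read_state()['eef_pos'])
E
```

```text
clock: 1.35
eef_pos: [583.2, -201.8, 178.2]
eef_rot: [-3.14, 0.001, 0.289]
wrist_force: [-1.0, -0.4, -0.1]
finger_gap: 94.4
finger_force: 0.0
clock: 1.55
eef_pos: [580.3, -205.7, 179.4]
eef_rot: [-3.142, 0.0, 0.284]
wrist_force: [1.0, -0.3, 0.1]
finger_gap: 94.0
finger_force: 0.0
[ 659.53706757 -182.23408048  344.99398224] [ 2.85168240e+00  1.31622805e-04 -1.28611780e+00] [ 580.30064638 -205.89002013  179.62949277]
```

View pics/w1.png

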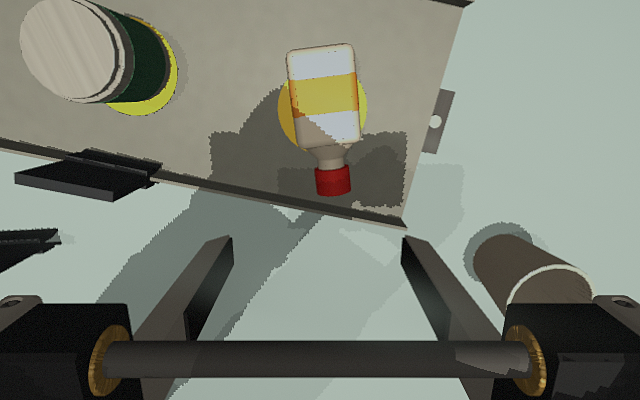

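The wrist view shows the bottle axis running from (322,45) to the cap at (333,181). The yellow disc is visible either side around (323,105). The lip runs from (160,178) to (404,227), and the fingers are open below it.

```bash
python3 - <<'E'
from h import *
from scipy.optimize import least_squares
np.set_printoptions(precision=1,suppress=True)
im,p=load('w1'); H=hsv(im); h,s,v=H[...,0],H[...,1],H[...,2]
red=((h<8)|(h>172))&(s>130)&(v>50); red[:150]=0; red[210:]=0
b=max(blobs(red),key=lambda t:t[1][4])
print('red',b[0],b[1],ext(b[2]))
for r in (172,180,188):
    c=np.where(b[2][r])[0]; print(r,c.min(),c.max(),plane(p,[[c.min()-.5,r],[c.max()+.5,r]],55).ravel())
body=((v>150)&(s<60)|((h>10)&(h<30)&(s>120)))&1
for r in (60,85,100,110):
    print(r,[tuple(im[r,c]) for c in range(280,296,3)],[tuple(im[r,c]) for c in range(352,372,4)])
ye=(h>22)&(h<36)&(s>120)&(v>60)
for r in range(92,128,6):
    c=np.where(ye[r,270:375])[0]+270; print(r,c.min(),c.max())
print('lip');
for c in (170,190,240,280,320,360,390):
    r0=int(178+(c-160)*.2); print(c,r0,im[r0-14:r0+14,c].mean(1).astype(int))
E
```

```text
red [332.6 181.3] [314 164  37  33 910] ((332.5138854980469, 180.46282958984375), (30.077856063842773, 34.58776092529297), 83.8844985961914)
172 315 349 [ 598.7 -198.    55.   607.  -226.5   55. ]
180 316 349 [ 592.2 -200.8   55.   600.4 -228.6   55. ]
188 317 350 [ 585.7 -203.6   55.   593.9 -231.6   55. ]
60 [(np.uint8(159), np.uint8(157), np.uint8(142)), (np.uint8(161), np.uint8(158), np.uint8(143)), (np.uint8(89), np.uint8(81), np.uint8(70)), (np.uint8(181), np.uint8(183), np.uint8(160)), (np.uint8(178), np.uint8(186), np.uint8(182)), (np.uint8(179), np.uint8(186), np.uint8(189))] [(np.uint8(184), np.uint8(177), np.uint8(154)), (np.uint8(148), np.uint8(146), np.uint8(131)), (np.uint8(156), np.uint8(154), np.uint8(138)), (np.uint8(154), np.uint8(151), np.uint8(136)), (np.uint8(155), np.uint8(154), np.uint8(137))]
85 [(np.uint8(120), np.uint8(119), np.uint8(107)), (np.uint8(128), np.uint8(109), np.uint8(63)), (np.uint8(182), np.uint8(193), np.uint8(87)), (np.uint8(137), np.uint8(81), np.uint8(35)), (np.uint8(177), np.uint8(136), np.uint8(57)), (np.uint8(179), np.uint8(166), np.uint
[... 1498 characters left out ...]
 42  41  40  46  44  44  39  32 140 146 137
 166 180 180 178 178 180 183 187 187 189]
240 194 [ 82  81  85  83  82  87  60  44  40  42  45  44  46  44  48  79  84  76
 104 116 115 114 115 115 115 114 116 114]
280 202 [ 70  69  70  70  71  72  57  42  41  40  44  45  42  42  48  67  68  55
 154 180 181 182 186 134 104 111 114 114]
320 210 [ 66  73  69  71  68  72  55  43  43  42  45  43  44  42  47  68  72  69
  97 101  97  90  89  82 159 172 167 169]
360 218 [136 103 126 137 136 144  90  35  43  43  41  43  47  37  58 127 132 128
 163 171 168 169 166 166 165 166 165 176]
390 224 [134 134 134 140  93  70  54  46  43  41  46  44  43  35  71 129 132 130
 163 170 168 168 166 168 166 167 168 167]
```

```bash
python3 - <<'E'
from h import *
from scipy.optimize import least_squares
np.set_printoptions(precision=1,suppress=True)
im,p=load('w1')
L=[(92,280,363),(98,279,365),(104,278,366),(110,278,366),(116,279,365),(122,280,363)]
uv=[(a-.5,r) for r,a,b in L]+[(b+.5,r) for r,a,b in L]
P=plane(p,uv,30)[:,:2]
q=least_squares(lambda q:np.hypot(*(P-q[:2]).T)-q[2],[640,-190,39]).x; print('disc',q)
q2=least_squares(lambda q:np.hypot(*(P-q[:2]).T)-39,[640,-190]).x; print('disc39',q2)
lp=plane(p,[(170,182),(190,186),(240,196),(280,204),(320,212),(360,220),(390,226)],55)[:,:2]
vx,vy,x0,y0=cv2.fitLine(lp.astype(np.float32),cv2.DIST_L2,0,.01,.01).ravel(); 
d=np.array([vx,vy])*np.sign(vy); n=np.array([d[1],-d[0]]); print('yaw',np.arctan2(-d[0],d[1]),'dist',(q2-[x0,y0])@n,'label',q2-n*((q2-[x0,y0])@n), lp)
cap=plane(p,[332.5,180],55)[0]; top=plane(p,[[289,60],[352.5,60],[297,113],[358,113]],80);print('cap',cap,top)
m1=(top[0]+top[1])/2;m2=(top[2]+top[3])/2;a=m1-m2;print('axis yaw',np.arctan2(a[1],a[0]),np.arctan2(*(m1-cap)[[1,0]]))
E
```

```text
disc [ 649.4 -189.8   38.8]
disc39 [ 649.3 -189.8]
yaw 0.07673116 dist 85.09276695266828 label [ 564.4 -196.3] [[ 555.7  -82.1]
 [ 557.   -99.1]
 [ 560.3 -142.1]
 [ 563.  -177.1]
 [ 565.7 -212.6]
 [ 568.5 -248.6]
 [ 570.6 -275.9]]
cap [ 596.3 -214.7   55. ] [[ 676.4 -156.8   80. ]
 [ 689.1 -199.9   80. ]
 [ 642.9 -171.9   80. ]
 [ 655.6 -215.1   80. ]]
axis yaw 0.4238698740313604 0.3980028649975333
```

```bash
python3 -m creep '[[0.1,[1.5,1.3,2],-1.3],[0.1,[1.5,1.3,5],-1.3],[0.1,[1.5,1.3,7],-1.3],[0.1,[1.5,1.3,9],-1.3],[0.1,[1.5,1.3,11],-1.3],[0.1,[1.5,1.3,12],-1.3],[0.1,[1.5,1.3,13],-1.3],[0.1,[1.5,1.3,13],-1.3]]' 5
python3 -m creep '[[-1,[0,0,0],0],[-1,[0,0,0],0],[-1,[0,0,0],0],[-1,[0,0,0],0],[-1,[0,0,0],0]]' 5
```

```text
clock: 2.4
eef_pos: [598.5, -213.6, 48.8]
eef_rot: [-3.141, 0.001, 0.398]
wrist_force: [-0.2, -0.1, 0.1]
finger_gap: 51.4
finger_force: 0.0
clock: 2.9
eef_pos: [599.2, -213.4, 50.0]
eef_rot: [3.141, -0.0, 0.398]
wrist_force: [-0.7, -0.6, 3.4]
finger_gap: 29.9
finger_force: 5.0
```

```bash
python3 -m creep '[[-1,[0,0,-1],0],[-1,[0.3,0,-2],0],[-1,[0.8,0,-3],0],[-1,[1.4,0,-4],0],[-1,[2,0,-5],0],[-1,[2.7,0,-6],0],[-1,[3.5,0,-7],0],[-1,[4.2,0,-8],0],[-1,[5,0,-9],0],[-1,[5.5,-0.2,-10],0],[-1,[5.5,-0.2,-10.5],0],[-1,[5.5,-0.2,-10.5],0]]'
python3 -m creep '[[-1,[0,0,0],0],[-1,[0,0,0],0],[-1,[0,0,0],0],[-1,[0,0,0],0],[-1,[0,0,0],0],[-1,[0,0,0],0],[-1,[0,0,0],0]]'
python3 - <<'E'
from h import *
a,_=snap('wrist','w2'); b,_=snap('scene','s2')
b=cv2.resize(b[130:250,180:420],None,fx=3.33,fy=3.33,interpolation=cv2.INTER_CUBIC)[:400,:800]
a=cv2.resize(a,(320,200))
o=np.zeros((600,800,3),np.uint8); o[:b.shape[0],:b.shape[1]]=b; o[400:600,:320]=a
cv2.imwrite('pics/v2.png',o[:,:,::-1])
E
```

```text
clock: 4.1
eef_pos: [649.1, -190.1, 155.2]
eef_rot: [3.141, -0.001, 0.399]
wrist_force: [-0.2, 0.1, -1.7]
finger_gap: 29.9
finger_force: 5.0
clock: 4.8
eef_pos: [649.0, -190.1, 154.4]
eef_rot: [-3.142, 0.0, 0.398]
wrist_force: [-0.1, 0.5, -2.3]
finger_gap: 30.0
finger_force: 5.0
```

View pics/v2.png

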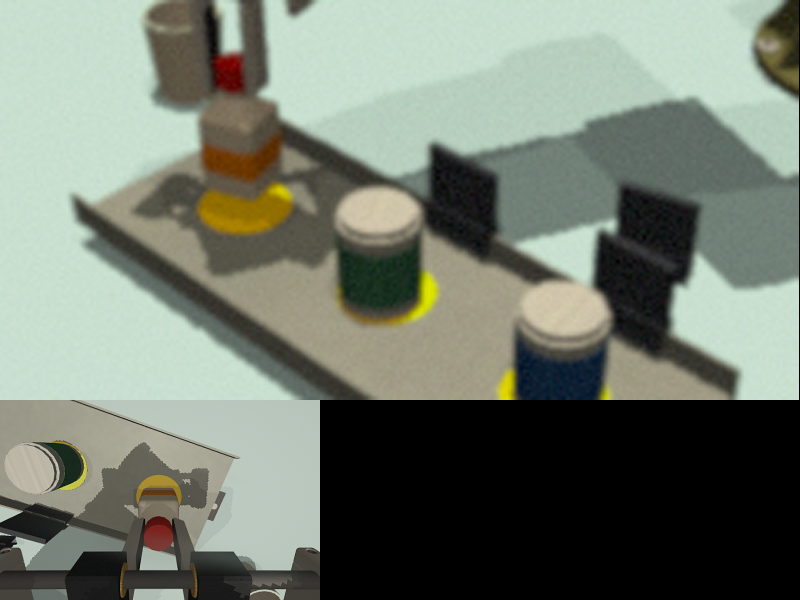

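The bottle hangs nearly upright with its cap at (230,72) in the enlarged scene view, its base just above the disc. I'll square it to the shelf and lower it.

```bash
python3 -m creep '[[-1,[0,0,0],1],[-1,[0,0,0.3],2],[-1,[0,0,0.8],3],[-1,[0,0,1.4],3.7],[-1,[0,0,1.8],3.7],[-1,[0,0,2.1],3.7],[-1,[0,0,2.1],3.7],[-1,[0,0,2.1],3.7]]'
python3 -m creep '[[-1,[0,0,0.1],0],[-1,[0,0,0.2],0],[-1,[0,0,0.3],0],[-1,[0,0,0.3],0]]'
```

```text
clock: 5.7
eef_pos: [649.1, -190.1, 133.7]
eef_rot: [3.141, -0.0, 0.076]
wrist_force: [-0.9, 0.0, -1.5]
finger_gap: 29.7
finger_force: 5.0
clock: 6.1
eef_pos: [649.6, -190.2, 131.5]
eef_rot: [3.141, -0.002, 0.076]
wrist_force: [0.8, -0.3, 5.0]
finger_gap: 29.8
finger_force: 5.0
```

```bash
python3 -m creep '[[-1,[0,0,0.1],0],[-1,[0,0,0.2],0],[-1,[0,0,0.2],0],[-1,[0,0,0.2],0]]'
python3 - <<'E'
from h import *
a,_=snap('wrist','w3'); b,_=snap('scene','s3')
b=cv2.resize(b[130:250,180:340],None,fx=3.33,fy=3.33,interpolation=cv2.INTER_CUBIC)[:400,:400]
a=cv2.resize(a[100:350,150:470],(400,312))
o=np.zeros((400,800,3),np.uint8); o[:b.shape[0],:b.shape[1]]=b; o[:312,400:]=a
cv2.imwrite('pics/v3.png',o[:,:,::-1])
E
```

```text
clock: 6.5
eef_pos: [649.6, -190.2, 129.6]
eef_rot: [3.141, -0.002, 0.075]
wrist_force: [1.2, 0.7, 6.2]
finger_gap: 29.6
finger_force: 5.0
```

View pics/v3.png

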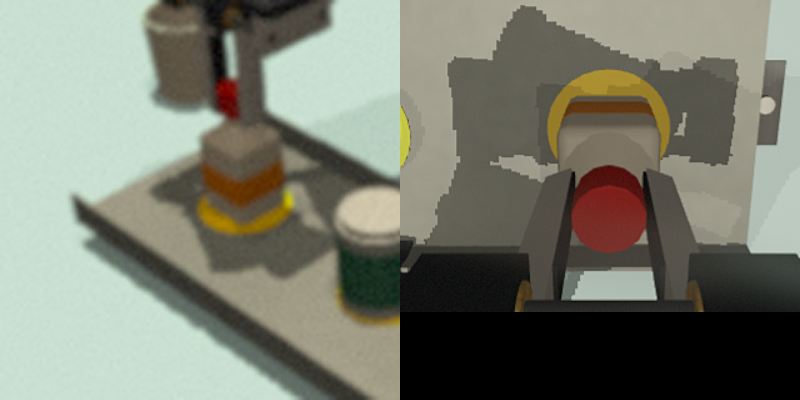

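The bottle stands upright on the disc, with its base at (240,215) within the yellow. I'll release it and retreat.

```bash
python3 -m creep '[[0.2,[0,0,0],0],[0.2,[0,0,0],0],[0.2,[0,0,0],0],[0.2,[0,0,-1],0],[0.2,[0,0,-2.5],0],[0.2,[0,0,-4.5],0],[0.2,[0,0,-7.5],0],[0.2,[0,0,-7.5],0]]'
python3 -m creep '[[0,[-22.4,-27.3,0],0],[0,[-22.4,-27.3,0],0],[0,[-22.4,-27.3,0],0],[0,[-22.4,-27.3,0],0],[0,[-22.4,-27.3,0],0],[0,[-22.4,-27.3,0],0],[0,[-22.4,-27.3,0],0],[0,[-22.4,-27.3,0],0],[0,[-22.4,-27.3,0],0],[0,[-22.4,-27.3,0],0],[0,[-22.4,-27.3,0],0]]'
python3 - <<'E'
from h import *
a,_=snap('wrist','w4'); b,_=snap('top','t4'); c,_=snap('scene','s4')
b=cv2.resize(b[140:220,340:440],(400,320),interpolation=cv2.INTER_CUBIC)
c=cv2.resize(c[130:230,200:325],(400,320),interpolation=cv2.INTER_CUBIC)
a=cv2.resize(a[40:320,120:520],(400,280))
o=np.zeros((600,800,3),np.uint8); o[:320,:400]=b; o[:320,400:]=c;o[320:,:400]=a
cv2.imwrite('pics/v4.png',o[:,:,::-1])
E
```

```text
clock: 7.4
eef_pos: [650.3, -190.6, 209.6]
eef_rot: [3.138, -0.007, 0.075]
wrist_force: [-0.6, -0.0, 1.1]
finger_gap: 56.3
finger_force: 0.0
clock: 8.5
eef_pos: [405.7, 64.6, 203.4]
eef_rot: [3.142, 0.0, 0.074]
wrist_force: [0.6, 1.3, -0.1]
finger_gap: 47.0
finger_force: 0.0
```

View pics/v4.png

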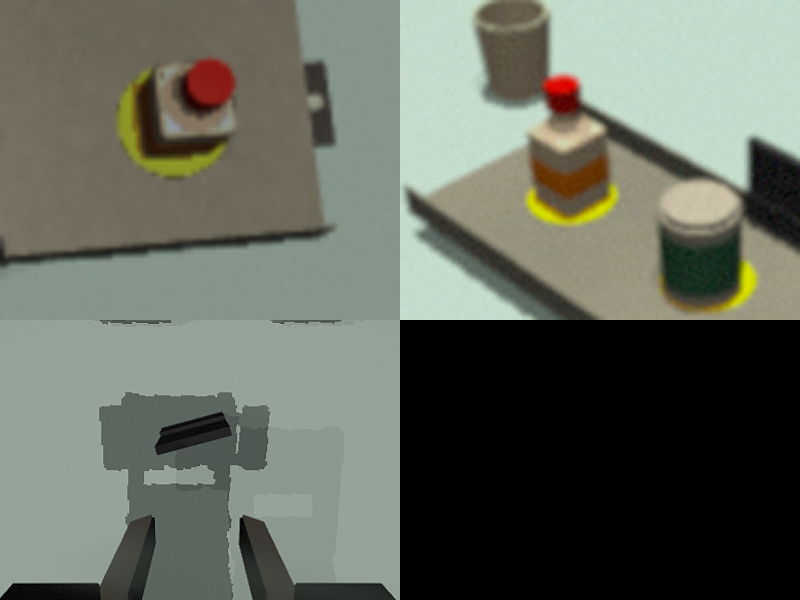

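The bottle is upright on its disc, with the cap at (562,92) in the scene crop. The holder is seen from above in the wrist crop at (193,433), rotated. I'll measure it enlarged.

```bash
python3 - <<'E'
from h import *
im,p=load('w4'); print(p['origin'])
c=cv2.resize(im[122:182,265:365].astype(float)*1.8,None,fx=8,fy=8,interpolation=cv2.INTER_NEAREST).clip(0,255)
cv2.imwrite('pics/v5.png',c[:,:,::-1])
E
```

```text
[487.9838552707279, 70.81047226577986, 368.9963495679473][ WARN:0@0.452] global loadsave.cpp:1063 imwrite_ Unsupported depth image for selected encoder is fallbacked to CV_8U.
```

View pics/v5.png

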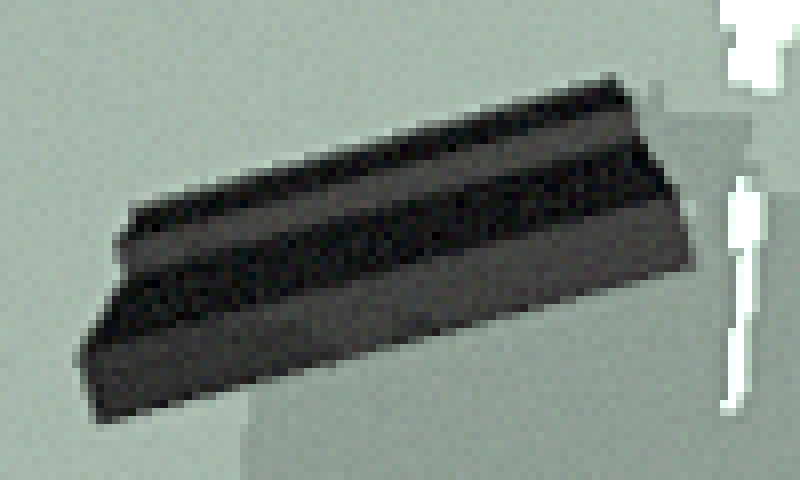

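The enlarged view shows the plate's top face as the light strip with corners (90,345), (682,200), (692,265) and (100,422). The back face is visible above it, so the card faces the robot.

```bash
python3 - <<'E'
from h import *
np.set_printoptions(precision=3,suppress=True)
im,p=load('w4')
q=np.array([(90,345),(682,200),(692,265),(100,422)])/8+[265-.5,122-.5]
P=plane(p,q,76)[:,:2]; print(P,P.mean(0)); l=(P[0]+P[3])/2;r=(P[1]+P[2])/2
y=l-r; print('width',np.hypot(*y),'thick',np.hypot(*(P[0]-P[3])),np.hypot(*(P[1]-P[2])),'yaw',np.arctan2(-y[0],y[1]))
c=P.mean(0); s=manip.read_state(); print(s['eef_pos'],s['eef_rot'])
E
```

```text
[[428.499 101.326]
 [448.53   40.114]
 [441.796  38.365]
 [420.213  99.913]] [434.76   69.929]
width 64.81108689994001 thick 8.405613368548606 6.957423616775752 yaw 0.32683179543284774
[405.397  64.725 203.246] [3.142 0.001 0.074]
```

```bash
python3 -m creep '[[0,[1,0,0],-20.9],[0,[2,0,0],-20.9],[0,[3,-0.3,0],-20.9],[0,[3,-0.3,0],-20.9],[0,[3,-0.3,0],-20.9],[0,[3,-0.3,0],-20.9],[0,[3,-0.3,0],-20.9],[0,[3,-0.3,0],-20.9],[0,[3,-0.3,0],-20.9],[0,[3,-0.3,0],-20.9],[0,[3,-0.3,0],-20.9],[0,[3,-0.3,0],-20.9]]'
python3 -m creep '[[0,[0,0,0],-0.4],[0,[0,0,0],-0.4],[0,[0,0,0],-0.4]]'
```

```text
clock: 9.85
eef_pos: [435.0, 70.2, 203.2]
eef_rot: [-3.141, -0.0, 1.881]
wrist_force: [0.7, 0.1, -0.9]
finger_gap: 47.0
finger_force: 0.0
clock: 10.15
eef_pos: [434.8, 70.3, 203.3]
eef_rot: [-3.141, -0.0, 1.908]
wrist_force: [0.3, 0.7, -0.2]
finger_gap: 47.0
finger_force: 0.0
```

```bash
python3 -m creep '[[0,[0,0,4],0.1],[0,[0,0,8],0.1],[0,[0,0,11],0.1],[0,[0,0,13],0.1],[0,[0,0,14.5],0.1],[0,[0,0,15.6],0.1],[0,[0,0,15.6],0.1],[0,[0,0,15.6],0.1]]'
python3 -m creep '[[-1,[0,0,0],0],[-1,[0,0,0],0],[-1,[0,0,0],0],[-1,[0,0,0],0],[-1,[0,0,0],0],[-1,[0,0,0],0],[-1,[0,0,0],0]]' 30
python3 -m creep '[[-1,[0,0,-2],0],[-1,[0,0,-5],0],[-1,[0,0,-8],0],[-1,[0,0,-10],0],[-1,[0,0,-10],0],[-1,[0,0,-10],0]]' 50
python3 - <<'E'
from h import *
a,p=snap('wrist','w6'); print(p['origin'])
cv2.imwrite('pics/v6.png',a[60:,:,::-1]*1)
E
```

```text
clock: 10.95
eef_pos: [435.0, 70.5, 47.9]
eef_rot: [3.141, 0.0, 1.901]
wrist_force: [-0.1, 0.0, -0.6]
finger_gap: 46.6
finger_force: 0.0
clock: 11.65
eef_pos: [434.8, 70.5, 47.5]
eef_rot: [3.142, 0.0, 1.902]
wrist_force: [-1.0, 0.4, 0.1]
finger_gap: 7.9
finger_force: 30.0
clock: 12.25
eef_pos: [434.6, 70.5, 146.9]
eef_rot: [-3.142, -0.0, 1.902]
wrist_force: [-0.2, -0.8, -0.6]
finger_gap: 8.3
finger_force: 50.0
[406.39376258 149.56179295 312.53209599]
```

View pics/v6.png

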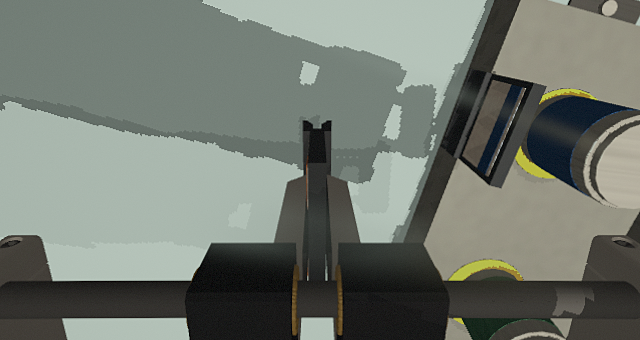

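The holder is pinched by the fingers, with its leg ends forming a fork at (317,122) in the crop. I'll check its lateral offset in the grip.

```bash
python3 - <<'E'
from h import *
np.set_printoptions(precision=2,suppress=True)
im,p=load('w6'); s=manip.read_state(); 
for r in range(174,200,2): print(r,im[r,298:338:2].mean(1).astype(int))
M=R.from_euler('xyz',s['eef_rot']).as_matrix()
for z in(99.4,): print((plane(p,[(303,181),(331,181),(303,184),(331,184)],z)-s['eef_pos'])@M)
E
```

```text
174 [122 123 122 121 123 123 123 123 122 113 125 122 121 121 122 122 122 122
 122 121]
176 [123 111 109 124 123 121 123 124 109 107 102 120 123 121 123 123 120 123
 121 122]
178 [123 104 107 107 122 112 114 104 106 106 104 122 122 122 122 124 124 123
 123 120]
180 [112 105  86  57  75 108 107 107 107 105 104 121 123 125  95  69  69 118
 122 122]
182 [120 108  81  14   8  20  77 112 107 107 110 122 134  80  21  13  16 123
 122 122]
184 [126 107  86  16  23  22  12  48 108 108 106 132  16  18  14  21   9 121
 123 123]
186 [124 105  88  17  15  13  17  29 113 109 104 136   8  21   9  17   9 125
 122 120]
188 [120 105  87  12  22  23  20  23  72  66  78  88  15  13  19  20   3 124
 122 121]
190 [122 108  80   5  15  16  17  16  13  11  12  17  14  19  14  16   4 123
 121 123]
192 [124 107  92  50  50  55  22  21  21  20  15  14  20  43  54  52  43 124
 122 122]
194 [108 106  92  45  48  53  24  19  26  23  22  19  21  32  53  50  40 123
 123 121]
196 [122 111  88  48  51  47  15  21  19  15  22  19  18  32  50  51  44 122
 123 121]
198 [124 107  87  48  46  47  21  22  19  17  18  20  22  25  54  49  43 123
 122 123]
[[32.01 -9.26 47.06]
 [32.02  8.31 47.03]
 [30.07 -9.28 47.05]
 [30.08  8.33 47.03]]
```

```bash
python3 -m creep '[[-1,[-29.5,3.6,0],2.9],[-1,[-29.5,3.6,0],2.9],[-1,[-29.5,3.6,0],2.9],[-1,[-29.5,3.6,0],2.9],[-1,[-29.5,3.6,0],2.9],[-1,[-29.5,3.6,0],2.9],[-1,[-29.5,3.6,0],2.9],[-1,[-29.5,3.6,0],2.9],[-1,[-29.5,3.6,0],2.9],[-1,[-29.5,3.6,0],2.9]]' 60
python3 - <<'E'
from h import *
a,p=snap('wrist','w7'); print(p['origin'],manip.read_state()['eef_pos'])
cv2.imwrite('pics/v7.png',a[40:,:,::-1]*1)
E
```

```text
clock: 13.3
eef_pos: [564.3, -195.6, 147.3]
eef_rot: [-3.141, -0.0, 1.65]
wrist_force: [0.5, -1.0, -0.4]
finger_gap: 7.7
finger_force: 60.0
[ 556.77852742 -112.35025254  312.90980713] [ 564.45446536 -195.74670306  147.50973443]
```

View pics/v7.png

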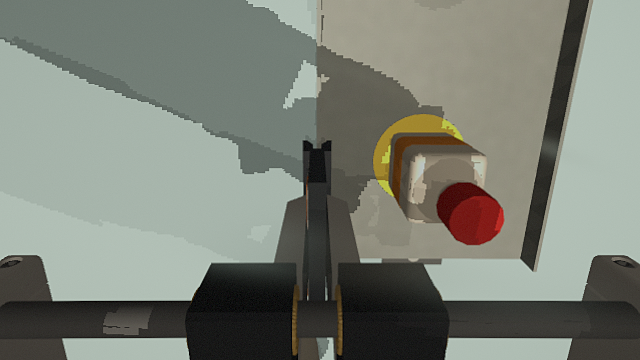

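The holder is over the lip. The lip edge runs at column ~317, aligned with the slot at (317,150), and the bottle stands clear to the right. I'll cross-check the lip's x from this view.

```bash
python3 - <<'E'
from h import *
np.set_printoptions(precision=1,suppress=True)
im,p=load('w7'); M=R.from_euler('xyz',[np.pi,0,1.65]).as_matrix()
for r in (50,75,100,130,150,165): print(r,im[r,306:334].mean(1).astype(int))
lab=np.array([564.4,-196.3,55])
for c in(314,316,318,320): print(c,(plane(p,[(c,50),(c,100),(c,165)],55)-[564.45,-195.75,147.5])@M)
E
```

```text
50 [185 174 169 171 171 171 172 173 173 174 167 157 158 157 158 157 156 155
 154 153 153 154 155 155 154 155 154 153]
75 [109 180 196 194 191 188 185 185 174 173 169 159 158 160 148  94 145 158
 155 155 155 154 154 156 155 154 155 152]
100 [138 115 120 120 120 120 121 120 124 111 100  94  94  94  94  94  94  95
  97  94  93  91  94  95  94  94  92  93]
130 [184 185 184 184 183 184 186 186 186 177 168 160 159 167 157 111  89  90
  92  92  93  92  93  89  92  92  90  89]
150 [119 121 119 119 118 121 120 119 119 112  99  90  90  92  86  89  91  87
  91  91  90  91  91  93  90  92  90  90]
165 [119 118 120 119 119 119 118 121 116 119 100  89  88  89  92  92  89  91
  89  90  89  90  90  89  90  90  88  90]
314 [[113.   -3.1  92.5]
 [ 80.2  -3.1  92.5]
 [ 33.4  -3.2  92.5]]
316 [[113.   -1.7  92.5]
 [ 80.2  -1.7  92.5]
 [ 33.4  -1.7  92.5]]
318 [[113.   -0.3  92.5]
 [ 80.2  -0.3  92.5]
 [ 33.4  -0.2  92.5]]
320 [[113.    1.   92.5]
 [ 80.2   1.1  92.5]
 [ 33.4   1.3  92.5]]
```

```bash
python3 -m creep '[[-1,[0,0,1.5],0],[-1,[0,0,3],0],[-1,[0,0,4],0],[-1,[0,0,4.5],0],[-1,[0,0,4.8],0],[-1,[0,0,5],0],[-1,[0,0,5.2],0],[-1,[0,0,5.2],0],[-1,[0,0,5.2],0]]' 60
python3 -m creep '[[-1,[0,0,0.1],0],[-1,[0,0,0.2],0],[-1,[0,0,0.3],0],[-1,[0,0,0.4],0],[-1,[0,0,0.4],0]]' 60
```

```text
clock: 14.25
eef_pos: [564.7, -196.9, 95.7]
eef_rot: [3.141, 0.0, 1.648]
wrist_force: [0.4, -0.1, -0.1]
finger_gap: 7.8
finger_force: 60.0
clock: 14.75
eef_pos: [564.6, -196.8, 91.3]
eef_rot: [-3.141, -0.0, 1.649]
wrist_force: [0.3, 0.3, -1.7]
finger_gap: 7.8
finger_force: 60.0
```

```bash
python3 -m creep '[[-1,[0.1,0,0],0],[-1,[0.1,0,0.1],0],[-1,[0.1,0,0.2],0],[-1,[0.1,0,0.3],0],[-1,[0.1,0,0.3],0]]' 60
python3 -m creep '[[-1,[0,0,0.1],0],[-1,[0,0,0.2],0],[-1,[0,0,0.3],0],[-1,[0,0,0.3],0]]' 60
```

```text
clock: 15.25
eef_pos: [564.5, -195.8, 88.3]
eef_rot: [-3.142, -0.0, 1.648]
wrist_force: [-0.2, 0.2, -0.6]
finger_gap: 7.5
finger_force: 60.0
clock: 15.65
eef_pos: [564.5, -195.8, 85.3]
eef_rot: [-3.142, -0.0, 1.649]
wrist_force: [0.2, 0.1, -0.1]
finger_gap: 8.0
finger_force: 60.0
```

```bash
python3 -m creep '[[-1,[0,0,0.1],0],[-1,[0,0,0.2],0],[-1,[0,0,0.2],0],[-1,[0,0,0.2],0]]' 60
python3 -m creep '[[-1,[0,0,0.05],0],[-1,[0,0,0.1],0],[-1,[0,0,0.1],0],[-1,[0,0,0.1],0]]' 60
```

```text
clock: 16.05
eef_pos: [564.5, -195.8, 83.4]
eef_rot: [-3.142, -0.0, 1.649]
wrist_force: [0.7, 0.3, -0.4]
finger_gap: 7.5
finger_force: 60.0
clock: 16.45
eef_pos: [564.5, -195.8, 82.5]
eef_rot: [3.142, 0.0, 1.648]
wrist_force: [-0.3, 0.5, 1.0]
finger_gap: 7.9
finger_force: 60.0
```

```bash
python3 -m creep '[[-1,[0,0,0.05],0],[-1,[0,0,0.1],0],[-1,[0,0,0.1],0],[-1,[0,0,0.1],0]]' 60
python3 - <<'E'
from h import *
print(manip.read_state()['wrist_force'])
a,_=snap('wrist','w8'); b,_=snap('scene','s8'); c,_=snap('top','t8')
b=cv2.resize(b[130:250,200:400],None,fx=4,fy=4,interpolation=cv2.INTER_CUBIC)
cv2.imwrite('pics/v8.png',b[:,:,::-1])
E
```

```text
clock: 16.85
eef_pos: [564.6, -195.9, 82.5]
eef_rot: [3.141, 0.0, 1.648]
wrist_force: [-6.1, 2.6, 10.3]
finger_gap: 7.6
finger_force: 60.0
[-6.10865769  2.62708514 10.27486518]
```

View pics/v8.png

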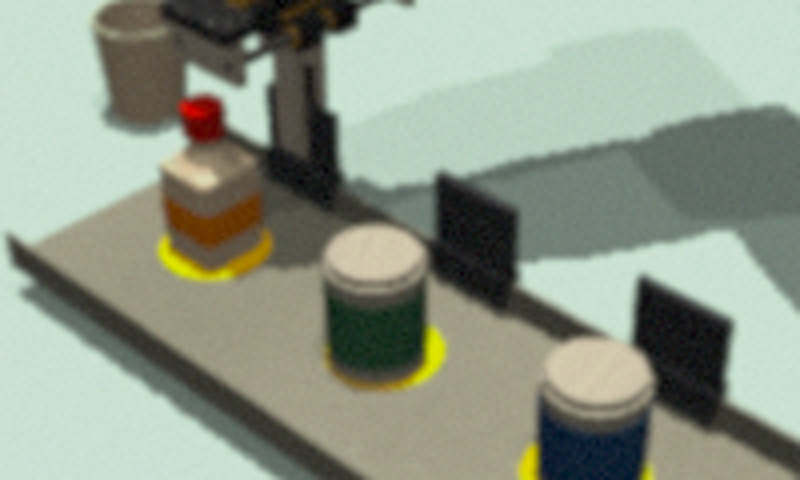

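The holder sits on the lip in front of the bottle at (305,165), at the same depth as its neighbours. TCP height 82.5 puts the seat at 55.0 mm, so it is home. I'll hold to see whether the force is steady.

```bash
python3 -m creep '[[-1,[0,0,0],0],[-1,[0,0,0],0],[-1,[0,0,0],0],[-1,[0,0,0],0],[-1,[0,0,0],0]]' 60; python3 -m creep '[[-1,[0,0,0],0],[-1,[0,0,0],0],[-1,[0,0,0],0],[-1,[0,0,0],0],[-1,[0,0,0],0]]' 60
```

```text
clock: 17.5
eef_pos: [564.6, -195.8, 82.5]
eef_rot: [3.141, 0.0, 1.649]
wrist_force: [-6.1, 2.0, 11.9]
finger_gap: 7.7
finger_force: 60.0
clock: 18.0
eef_pos: [564.6, -195.9, 82.5]
eef_rot: [3.141, 0.0, 1.649]
wrist_force: [-5.3, 1.2, 10.9]
finger_gap: 7.6
finger_force: 60.0
```

```bash
python3 - <<'E'
from h import *
im,p=load('s8')
f=200/np.tan(np.radians(p['fovy'])/2);K=np.array([[f,0,p['cx']],[0,f,p['cy']],[0,0,1]])
M=rot(p)
def proj(P):
    c=(np.array(P)-p['origin'])@M; return cv2.projectPoints(c.reshape(-1,1,3),np.zeros(3),np.zeros(3),K,np.array([p['k1'],0,0,0,0.]))[0].reshape(-1,2)
ex=np.array([.997,.077,0]);ey=np.array([-.077,.997,0]); L=np.array([564.4,-196.3,0])
for k in(0,1):
  for z in(111,120): print(k,z,(proj([L+ey*(33+165*k)+ex*4+[0,0,z],L+ey*(-33+165*k)+ex*4+[0,0,z]])-[200,130])*4)
E
```

```text
0 111 [[327.61511243 115.73910395]
 [262.79566871  81.99716206]]
0 120 [[327.06286044 104.34402829]
 [261.9629187   70.80747164]]
1 111 [[509.61344281 210.5619492 ]
 [433.13810131 170.70270675]]
1 120 [[509.96489677 198.66401339]
 [433.08914506 159.00290531]]
```

Projected against its fixed neighbour, the holder's top edge matches z = 111 mm, so it is fully home. The push is steady at about 11 N, so I'm handing in.

```bash
python3 -c "
from cell import manip
print(manip.sign_off())"
```

```text
the job is handed in; nothing more can be done
None
```

The bottle stands upright on the yellow disc and is released; the label holder is fully home on the lip in front of it, card to the front, and still held down with about 11 N at hand-in (18 s on the clock), though the hand-in returned no verdict.

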